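Clamp a sculpture's mounting post in its plinth

ROBOT

A 6-joint arm with a two-finger parallel gripper is mounted at the origin on the work surface. World frame = base frame: x ahead of the robot, y to its left, z up, the work surface at z = 0. Lengths are in m, angles in degrees, forces in N, time in s.
With the tool pointing down it reaches from about 0.3 to 1 m from the base axis. Payload 5.1 kg.
Tool frame: the origin (TCP) lies midway between the tips of the shut fingers; the grasp point (between the pads) lies 19 mm behind it; y points along the fingers, z is the direction in which the jaws open and shut, and the axes are right-handed (so a half turn about y gives the same grasp; the last joint's range is limited). The gripper opens to 95 mm and grips with 3 to 60 N. Pads are 20 mm wide; open, the fingers measure 119 mm over their backs; the gripper's body (75 mm by 180 mm) begins 59 mm behind the grasp point.
Start: joints at [72.158, 7.093, 94.555, -0, 78.352, -4.733], TCP at [0.147, 0.633, 0.215] pointing down, gripper open.
Joint ranges: [-149.61, 149.61], [-58.7, 133.49], [1.44, 155.28], [-77.14, 257.14], [18.33, 153.61], [-166.67, 166.67]. Speed limits (degrees/s): [147.25, 147.25, 180, 180, 180, 180].

INTERFACE

Orientations are given as [roll, pitch, yaw] about the fixed x, y, z axes, in that order (R = Rz(yaw) Ry(pitch) Rx(roll)).
In Python, from rig import observe, read_camera, hand_in gives the robot as it stands. The module is installed in compiled form; this text tells all that it offers.
- The arm moves only by the shell command python3 -m inch 'ROWS'. ROWS is JSON, a list of rows, each a list of 3 entries, a list of its own where there are three numbers: the opening, from 0 (shut) to 1 (fully open), then the shift along the tool's x, y, z in mm, then the turn about the tool's y in degrees. In form: [[gripper, [tx, ty, tz], twist], ...]. A call has 1 to 12 rows; each row shifts and turns the commanded pose from where the row before left it, along the tool's axes as they then stand; what a row does not reach is not made up. A row lasts 1/12 s, in which the tool goes at most 41.7 mm and 7.16 degrees, less where a joint would pass 70% of its speed; a pose out of reach is approached as far as the arm can. A call is refused whole if a number of a shift passes 41.7 or a number of a turn 7.16, either way. A call with a gripper value outside its range is refused whole. The fingers move at their own pace and stop on an object; the grip force is fixed at half the most. Time passes only in rows, so rows that do not move let the fingers close. It gives the time, the measured TCP pose, the force and the opening at its end, in the units of the state.
- observe(): the state, without advancing time (a new reading comes with each control period).
- read_camera(name): name is "side" or "top"; returns a dict with "img" (480x640x3 uint8, red, green, blue), "fx", "fy", "cx", "cy" (pixels), "dist" ([k1, k2, p1, p2, k3] as OpenCV has them; the pictures are not rectified), "R" (3x3) and "t" (3): a world point X has camera coordinates R X + t. Camera axes: x right, y down, z forward; pixel columns grow to the right and rows downward; lengths in m; the calibration is good to about 2 mm. A picture is of the moment at which its call begins. There is no depth.
- hand_in(): hands the job in, once; it reports no verdict.
The state is a dict: "time_s": time; "joints": joint angles; "qvel": joint speeds; "joint_torque": joint torques, N m; "tcp_pos": TCP position; "eef_rot": TCP orientation; "wrist_force": force on the tool from outside, world axes, zero at the start; "wrist_torque": the same for the moment, N m; "finger_gap": opening from 0.0 (shut) to 1.0 (fully open).
Only numpy, scipy, OpenCV 4.12 (cv2) and the standard library are available. Lean on these libraries where they do the work, as an engineer would, in place of code of your own. Each camera call takes 0.05 s, during which the arm holds its last target.

TASK

Take the tall plain post (the long one without a head) out of the wooden holder, stand it fully home and upright in the bore of the plinth block on the clamping fixture, and let go of it, leaving the other two posts in the holder. Then press down the pad of the fixture's spring-loaded lever until it lies level with the tops of the two gauge posts beside it, so that the jaw bears on the post. Finish while holding the lever there; it springs back if let go.

Things in the scene. Friction and masses are not known exactly. Their poses are not given: they have to be found in the camera images.
- fixture: The clamping fixture, fixed to the table: plywood base 245 x 115 x 12 mm (x from -147 to +97 mm) with, along its x axis, lever pad at -x (robot side), hinge in the middle, plinth block with the bore at +x. Origin on the table, z up. The lever hinges about y at x = 9, z = 118 mm between two steel cheeks (x = -10 to +16, z up to 130 mm).
- jaw: The clamp's jaw, a spring-backed rubber block 28 mm wide (y) hanging from the lever between hinge and bore, below z = 80 mm; origin at the middle of its front face. With the lever up it stops about 8 mm short of a seated post, on its -x side: so seat the post with the fingers on its +y and -y sides (fixture axes).
- gauge_left (a point): Centre of the flat top of the gauge post left of the pad: a fixed aluminium rod, 11 mm in diameter, top 126 mm above the table; at x = -116, y = +42 mm in the fixture's frame.
- gauge_right (a point): The same on the other side of the pad, at x = -116, y = -42 mm in the fixture's frame.
- bore_mouth (a point): Centre of the bore's mouth, on the top of the wooden plinth block (70 x 80 mm, top 47 mm above the table), at x = 55, y = 0 in the fixture's frame. The bore is blind, 18.5 mm in diameter with a small chamfer, 35 mm deep (floor 12 mm above the table); the post fits loosely until the jaw bears on it. Axes as the fixture's.
- pad_top (a point): Centre of the top face of the lever's rubber pad, 50 mm (x) by 52 mm (y). With the lever up it is about 163 mm above the table and slopes by 17 degrees, about x = -108 mm in the fixture's frame; pressed level it is 126 mm above the table at x = -116 mm, flush with the gauge posts' tops.
- clamp_lever (a joint): Angle of the lever, rad: 0 = sprung up (rest), 0.30 = pad level with the gauge posts, 0.5 = lower stop, too far. Pressing at the pad takes about 3 N to start, 8 N or less at level; the jaw meets the post between 0.1 and 0.2 and then pushes it with its own spring. The pad sinks about 12 mm per 0.1 rad.
- holder: The fixed wooden holder block 70 x 230 x 37 mm; three wells of 18.5 mm diameter, 25 mm deep, in a row along its y axis at y = -75, 0 and +75 mm, each with one steel post standing in it (which post is where varies). Origin under its centre, on the table.
- post_mid (a point): The tall plain steel post to be moved: a straight round rod, 16 mm in diameter, 140 mm long, no head. This point is its centre, half-way up (70 mm from either end); z along its axis, up. Its foot stands 12 mm above the table in the holder, its top 152 mm. About 0.15 kg.
- short_post_mid (a point): The short plain steel post, 16 mm in diameter, 85 mm long; stays in the holder. Its centre, half-way up.
- headed_post_mid (a point): The headed steel post, shaft 16 mm in diameter, 140 mm long, with a head 30 mm wide at the top; stays in the holder. Its centre, half-way up.
There are look-alikes about, which are no part of the job. What is shaped like the part that bears post_mid but purple or red is not meant.

How it is judged (in metres and radians):
On the way, in this order (a step that is already met when the one before it is completed fails the run):
1. the tall plain post stands fully home in the plinth's bore, upright and let go (horizontal distance between post_mid and bore_mouth below 0.008 m and z of post_mid in the frame of fixture below 0.087 m and angle between post_mid's own z axis and vertical below 0.12 rad and contact force between the fingers and post below 0.1 N), for 0.2 s.
2. the lever is held pressed level with the gauge posts, its jaw bearing on the post (value of joint clamp_lever between 0.24 and 0.36 rad and contact force between jaw and post above 0.8 N), for 0.5 s.
At the end, for the whole second after the job is handed in: The tall plain post is in the bore (8 mm of its axis, foot 5 mm of the floor, tilt under 7 degrees), let go; the robot holds the lever at 0.24 to 0.36 rad (pad within 7 mm of level) with the jaw pushing the post by 0.8 N or more; the other posts are within 30 mm of their starts (all of step 1 and all of step 2 and contact force between any of the fingers, the arm and clamp_lever above 1 N and distance of each of short_post_mid, headed_post_mid from where it was at the start of the episode below 0.03 m); the arm keeps its last pose, push and grip.
It fails at once if one of the other two posts is taken out or knocked over (distance of any of short_post_mid, headed_post_mid from where it was at the start of the episode above 0.03 m).
It also fails if it takes over 51 s, if anything falls off the work surface, if the arm or the gripper's body presses on something with over 40 N, if the wrist force passes 120 N, or if a joint passes its speed limit or range.

## Working session

There is one attempt and no reset: what is moved stays moved. The work goes in short steps, Python scripts to look and compute and a shell command to move; the robot and the scene stay as the last step left them, time stands still between calls to the robot, and variables do not carry over. Pictures are saved under pics/ and viewed, and the job is handed in when it is done.

```bash
mkdir -p pics; python3 - <<'E'
from rig import observe, read_camera
import cv2,json
print(observe())
for n in("side","top"):
    c=read_camera(n); cv2.imwrite(f"pics/{n}0.png",c["img"][:,:,::-1]); print(n,{k:(v if not hasattr(v,'tolist') else v.tolist()) for k,v in c.items() if k!='img'})
E
```

```text
{'time_s': 0.0, 'joints': array([ 7.21573805e+01,  7.13358070e+00,  9.46320077e+01, -1.45860921e-04,
        7.83515838e+01, -4.73241948e+00]), 'qvel': array([-0.05940618,  0.03780994,  0.00275021,  0.01722358, -0.08228413,
        0.06895744]), 'joint_torque': array([-1.44861093e-03, -4.17586255e+01, -3.59944689e+01,  7.75186485e-02,
        4.89806256e-02, -1.84235064e-04]), 'tcp_pos': array([0.1472696 , 0.63245193, 0.21340749]), 'eef_rot': array([-9.01167845e+01,  9.52467132e-03, -1.31101801e+01]), 'wrist_force': array([ 0.18051084, -0.12179933,  0.32211258]), 'wrist_torque': array([0.01667007, 0.04363861, 0.02621627]), 'finger_gap': 1.0006014543436992}
side {'fx': 556.2341047491764, 'fy': 556.2341047491764, 'cx': 315.9296466129749, 'cy': 240.54848451188272, 'dist': [0.01572050858075441, 0.0, 0.0, 0.0, 0.0], 'R': [[0.8751110656916418, -0.4833322513406169, -0.023886345849666066], [-0.2566194075413279, -0.4216494990376139, -0.8696885532387252], [0.41027686064068625, 0.7672037765648316, -0.49302257843579844]], 't': [-0.5132591534090117, 0.19125386718136597, 0.9923520543072422]}
top {'fx': 506.2018599715383, 'fy': 506.2018599715383, 'cx': 311.60939534553205, 'cy': 231.64355013296705, 'dist': [-0.14590825081785752, 0.0, 0.0, 0.0, 0.0], 'R': [[0.0243717499961158, -0.9996639983269564, -0.008826565078779188], [-0.995139546342262, -0.023416898956941445, -0.09565005043886414], [0.09541122107930332, 0.011114823084668608, -0.9953758885968419]], 't': [-0.08007568531508381, 0.5382131279639689, 0.9109671262833674]}
```

View pics/side0.png

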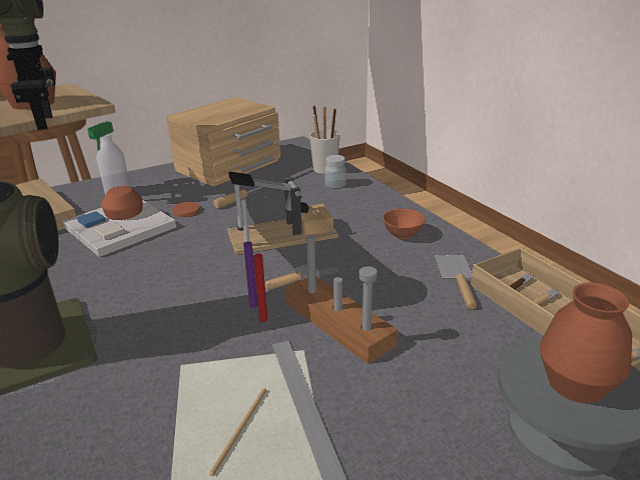

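View pics/top0.png

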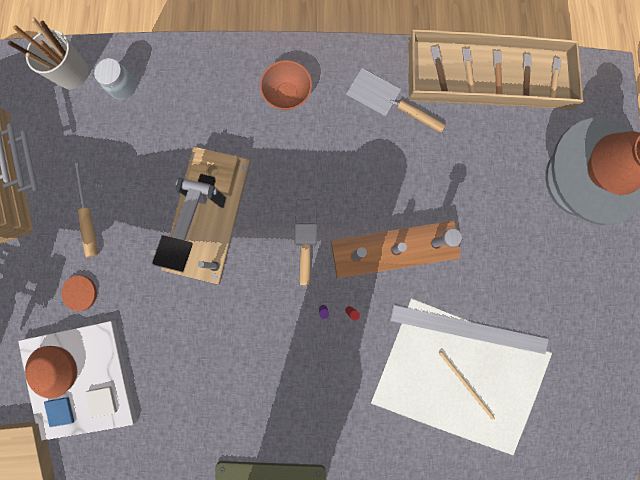

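The side picture shows the holder at about (340,320). The tall plain post is at (312,262), the short one in the middle, and the headed one at (368,298). The fixture is at (285,215). Purple and red rods stand between them and the robot. I'll enlarge for pixel positions.

```bash
cat > h.py <<'E'
import numpy as np,cv2
from rig import observe, read_camera
def proj(c,P):
    P=np.atleast_2d(np.asarray(P,float)); K=np.array([[c["fx"],0,c["cx"]],[0,c["fy"],c["cy"]],[0,0,1]])
    return cv2.projectPoints(P,cv2.Rodrigues(np.array(c["R"]))[0],np.array(c["t"]),K,np.array(c["dist"]))[0][:,0]
def ray(c,uv):
    K=np.array([[c["fx"],0,c["cx"]],[0,c["fy"],c["cy"]],[0,0,1]])
    n=cv2.undistortPoints(np.array([[uv]],float),K,np.array(c["dist"]))[0,0]
    R=np.array(c["R"]);return -R.T@np.array(c["t"]),R.T@np.array([n[0],n[1],1])
def atz(c,uv,z):
    o,d=ray(c,uv);return o+d*(z-o[2])/d[2]
def crop(c,x0,y0,w,h,s,name):
    im=cv2.resize(c["img"][y0:y0+h,x0:x0+w,::-1],None,fx=s,fy=s,interpolation=cv2.INTER_CUBIC)
    for i in range(0,w,10):
        cv2.line(im,(i*s,0),(i*s,10 if i%50 else 25),(0,255,255),1)
    for i in range(0,h,10):
        cv2.line(im,(0,i*s),(10 if i%50 else 25,i*s),(0,255,255),1)
    cv2.imwrite(name,im)
E
python3 - <<'E'
from h import *
c=read_camera("top"); crop(c,140,140,130,150,4,"pics/tf.png"); crop(c,320,210,150,80,5,"pics/th.png")
c=read_camera("side"); crop(c,220,160,130,100,6,"pics/sf.png"); crop(c,240,220,170,150,4,"pics/sh.png")
E
```

```text
(no output)
```

View pics/tf.png

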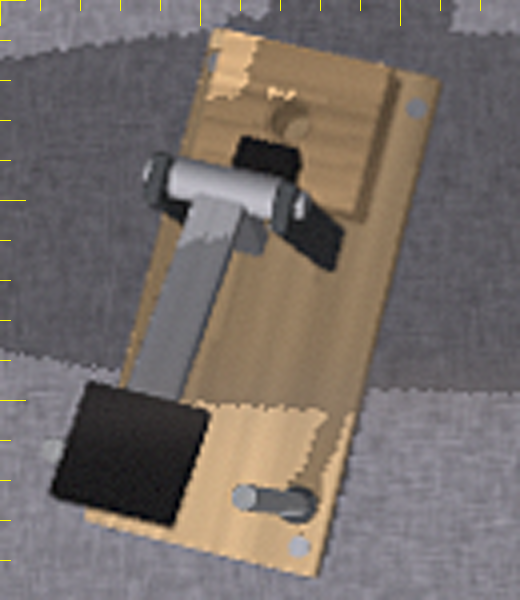

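View pics/th.png

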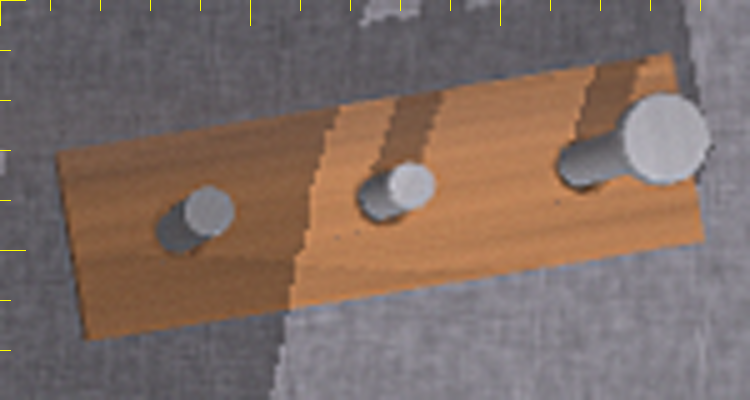

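View pics/sf.png

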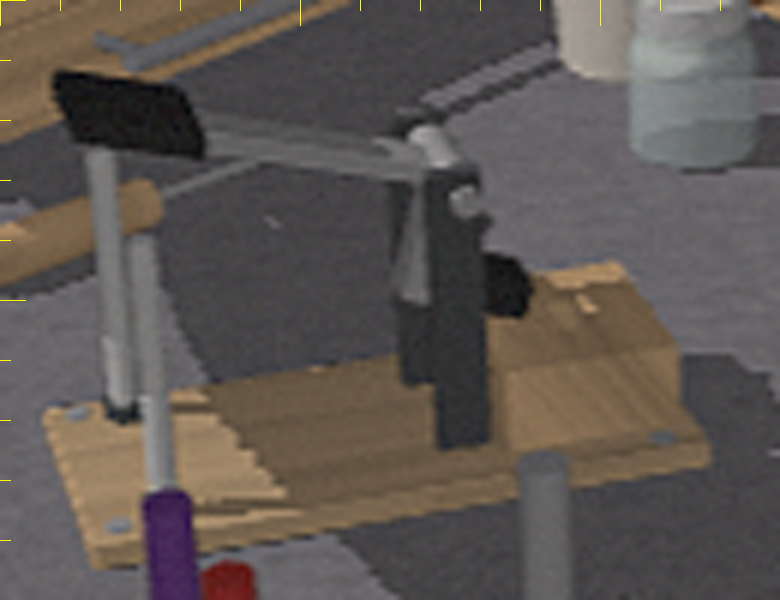

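View pics/sh.png

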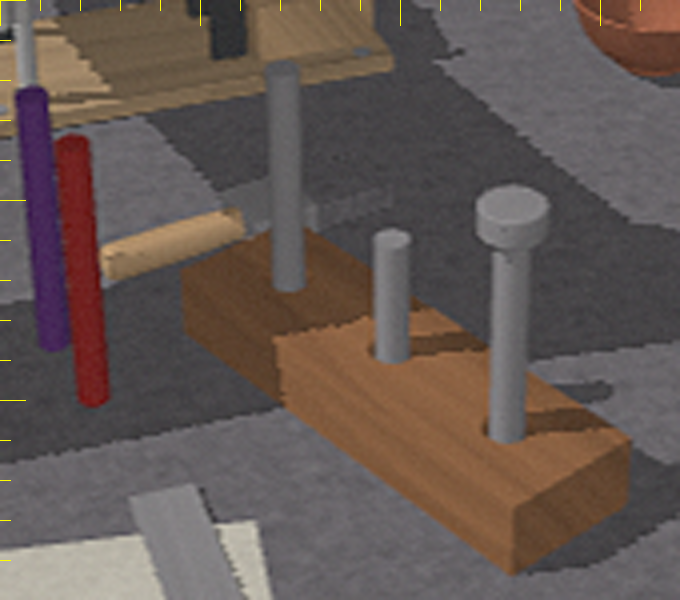

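The crops give the fixture corners, the bore, a gauge top, the holder corners and the post tops. Next I fit the poses from these.

```bash
cat > fit.py <<'E'
from h import *
from scipy.optimize import least_squares
t=read_camera("top"); s=read_camera("side")
F=[(t,(219.5,284),(-.1475,-.0575,.012)),(t,(250,159.5),(.0975,-.0575,.012)),(t,(161.2,269.5),(-.1475,.0575,.012)),
(t,(193,147),(.09,.04,.047)),(t,(236.8,156.2),(.09,-.04,.047)),(t,(213,169.5),(.055,0,.047)),(t,(201,264.2),(-.116,-.042,.126)),
(s,(227.5,228.3),(-.1475,.0575,.012)),(s,(235.8,251.3),(-.1475,-.0575,.012)),(s,(338.3,233.8),(.0975,-.0575,.012)),(s,(243.8,200),(-.116,-.042,.126)),
(s,(333.3,217.5),(.09,-.04,.047)),(s,(323.7,203.7),(.09,.04,.047))]
H=[(t,(331.4,240.6),(.035,.115,.037)),(t,(454.2,220.6),(.035,-.115,.037)),(t,(460.6,258),(-.035,-.115,.037)),(t,(337,278),(-.035,.115,.037)),
(s,(285.3,290),(-.035,.115,.037)) ,(s,(368.2,347),(-.035,-.115,.037)),(s,(397.2,330.5),(.035,-.115,.037)),
(t,(362,252.2),(0,.075,.152)),(t,(402.2,247),(0,0,.097)),(t,(453,237.8),(0,-.075,.152)),
(s,(310.6,236.8),(0,.075,.152)),(s,(338,279.5),(0,0,.097))]
def W(p,P):
    P=np.asarray(P);c,q=np.cos(p[2]),np.sin(p[2]);return np.array([p[0]+c*P[0]-q*P[1],p[1]+q*P[0]+c*P[1],P[2]])
def fit(D,p0):
    f=lambda p:np.concatenate([proj(c,W(p,P))[0]-uv for c,uv,P in D])
    r=least_squares(f,p0,loss="soft_l1");print(r.x[:2].round(4),np.degrees(r.x[2]).round(2));print(np.round(f(r.x).reshape(-1,2),1).tolist());return r.x
E
python3 - <<'E'
from fit import *
pf=fit(F,[.55,.2,-.25]);ph=fit(H,[.55,-.15,.17])
print("post",W(ph,(0,.075,.082)));print("bore",W(pf,(.055,0,.047)),"pad level",W(pf,(-.116,0,.126)),"pad up",W(pf,(-.108,0,.163)), "gauges",W(pf,(-.116,.042,.126)),W(pf,(-.116,-.042,.126)))
for n,uv,uv2 in(("red",(353,313),(262.5,320)),("purple",(324,312),(253,306))): print(n,atz(t,uv,.07),atz(s,uv2,0.))
o=observe();print(o["tcp_pos"],o["eef_rot"],o["time_s"])
from scipy.spatial.transform import Rotation as Ro
print(Ro.from_euler("xyz",o["eef_rot"],degrees=True).as_matrix().round(3))
print("lever pts",[W(pf,p).round(3).tolist() for p in((-.14,.026,.16),(.009,0,.13))])
E
```

```text
[0.5948 0.1307] -11.66
[[-0.6, -0.0], [-0.1, -0.7], [-0.3, 0.3], [3.1, 0.1], [0.5, -0.1], [-1.1, 0.1], [0.3, -0.5], [-0.3, 0.2], [-0.2, 0.1], [0.6, -0.2], [-0.1, 0.4], [0.0, 0.1], [-0.9, -0.1]]
[ 0.5103 -0.223 ] 10.3
[[-0.1, -0.5], [-0.2, 0.1], [0.1, 0.1], [0.4, 0.1], [-0.3, -2.1], [-0.1, 0.7], [0.5, -0.5], [-0.3, -0.0], [-0.2, 0.1], [0.1, -0.3], [-0.2, 0.7], [-0.1, 0.7]]
post [ 0.49688533 -0.14922617  0.082     ]
bore [0.64864267 0.11955022 0.047     ] pad level [0.48116971 0.15410176 0.126     ] pad up [0.4890047  0.15248531 0.163     ] gauges [0.48965605 0.19523547 0.126     ] [0.47268337 0.11296805 0.126     ]
red [ 0.395098   -0.14319977  0.07      ] [ 0.39410665 -0.14052864  0.        ]
purple [ 0.39570036 -0.0926543   0.07      ] [ 0.39628401 -0.09041801  0.        ]
[0.14739182 0.63283612 0.21421849] [-9.00411846e+01  2.36579646e-03 -1.31079318e+01] 0.3
[[ 0.974 -0.     0.227]
 [-0.227 -0.001  0.974]
 [-0.    -1.    -0.001]]
lever pts [[0.463, 0.184, 0.16], [0.604, 0.129, 0.13]]
```

```bash
python3 -m inch '[[1,[0,-35,0],-1.45],[1,[10,0,-14],0],[1,[20,0,-27.8],0],[1,[20,0,-27.8],0],[1,[20,0,-27.8],0],[1,[20,0,-27.8],0],[1,[20,0,-27.8],0],[1,[20,0,-27.8],0],[1,[20,0,-27.8],0],[1,[20,0,-27.8],0],[1,[20,0,-27.8],0],[1,[20,0,-27.8],0]]'
python3 -m inch '[[1,[20,0,-27.8],0],[1,[20,0,-27.8],0],[1,[20,0,-27.8],0],[1,[20,0,-27.8],0],[1,[20,0,-27.8],0],[1,[20,0,-27.8],0],[1,[20,0,-27.8],0],[1,[20,0,-27.8],0],[1,[20,0,-27.8],0],[1,[20,0,-27.8],0],[1,[20,0,-27.8],0],[1,[20,0,-27.8],0]]'
cat > d.py <<'E'
import sys
from h import *
from scipy.spatial.transform import Rotation as Ro
def delta(T):
    o=observe();M=Ro.from_euler("xyz",o["eef_rot"],degrees=True).as_matrix()
    print("t",round(o["time_s"],2),"tcp",(o["tcp_pos"]*1000).round(1),"rot",o["eef_rot"].round(2),"F",o["wrist_force"].round(1),"gap",round(o["finger_gap"],3))
    if T is not None: print("tool-frame shift mm",(M.T@(np.array(T)-o["tcp_pos"])*1000).round(1))
if __name__=="__main__": delta([float(a) for a in sys.argv[1:4]] if len(sys.argv)>3 else None)
E
python3 d.py .4969 -.1492 .250
```

```text
time_s: 1.3
tcp_pos: [0.2943, 0.3031, 0.2497]
eef_rot: [-90.0, -0.0, -11.6]
wrist_force: [0.4, 0.3, -0.9]
finger_gap: 1.002
time_s: 2.3
tcp_pos: [0.4621, -0.0724, 0.2498]
eef_rot: [-90.0, -0.0, -11.7]
wrist_force: [0.2, 1.6, 0.9]
finger_gap: 1.001
t 2.3 tcp [462.1 -72.4 249.8] rot [-9.000e+01 -4.000e-02 -1.169e+01] F [0.2 1.6 0.9] gap 1.001
tool-frame shift mm [ 49.7  -0.2 -68.1]
```

```bash
python3 -m inch '[[1,[15,0,-21],0],[1,[15,0,-21],0],[1,[0,0,0],0],[1,[0,0,0],0],[1,[0,0,0],0]]'; python3 d.py .4969 -.1492 .111
python3 - <<'E'
from h import *
c=read_camera("top"); crop(c,300,170,150,120,5,"pics/t1.png")
c=read_camera("side"); crop(c,240,150,160,150,4,"pics/s1.png")
E
```

```text
time_s: 2.72
tcp_pos: [0.4824, -0.1174, 0.2495]
eef_rot: [-90.0, 0.0, -11.7]
wrist_force: [-0.5, 0.6, 0.1]
finger_gap: 1.001
t 2.72 tcp [ 482.4 -117.4  249.5] rot [-8.998e+01  3.000e-02 -1.167e+01] F [-0.5  0.6  0.1] gap 1.001
tool-frame shift mm [ 20.7 138.5 -28.2]
```

View pics/s1.png

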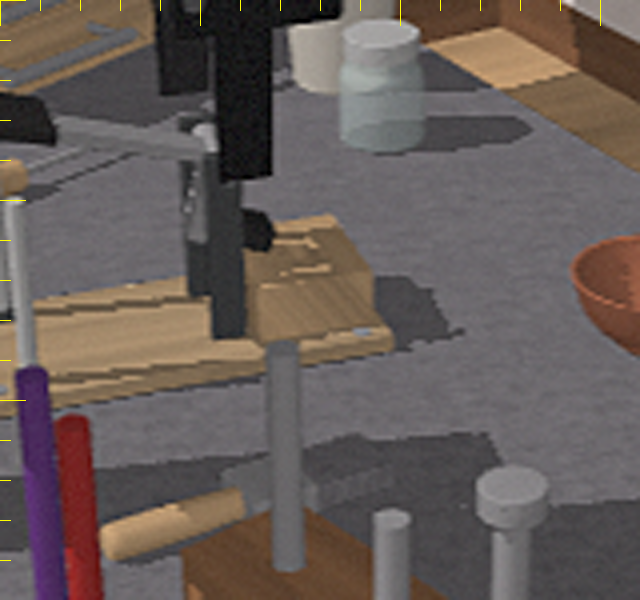

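Gripper is open and above, still short of the post. Correct in the horizontal, then descend.

```bash
python3 -m inch '[[1,[10,0,-14],0],[1,[10.7,0,-14.2],0],[1,[0,0,0],0],[1,[0,0,0],0],[1,[0,0,0],0]]'; python3 d.py .4969 -.1492 .111
```

```text
time_s: 3.23
tcp_pos: [0.4969, -0.1486, 0.2497]
eef_rot: [-90.0, 0.0, -11.6]
wrist_force: [-0.2, 0.4, -0.4]
finger_gap: 1.003
t 3.23 tcp [ 496.9 -148.6  249.7] rot [-8.998e+01  1.000e-02 -1.161e+01] F [-0.2  0.4 -0.4] gap 1.003
tool-frame shift mm [ 1.000e-01  1.387e+02 -7.000e-01]
```

```bash
python3 -m inch '[[1,[0,20,-0.5],0],[1,[0,20,0],0],[1,[0,20,0],0],[1,[0,20,0],0],[1,[0,20,0],0],[1,[0,20,0],0],[1,[0,18.5,0],0],[1,[0,0,0],0],[1,[0,0,0],0]]'; python3 d.py .4969 -.1492 .111
python3 - <<'E'
from h import *
c=read_camera("top"); crop(c,300,170,150,120,5,"pics/t2.png")
c=read_camera("side"); crop(c,240,150,160,150,4,"pics/s2.png")
E
```

```text
time_s: 3.98
tcp_pos: [0.4962, -0.149, 0.1104]
eef_rot: [-90.0, 0.1, -11.6]
wrist_force: [0.8, 0.3, 1.6]
finger_gap: 1.0
t 3.98 tcp [ 496.2 -149.   110.4] rot [-89.97   0.14 -11.61] F [0.8 0.3 1.6] gap 1.0
tool-frame shift mm [ 0.8 -0.6 -0.1]
```

View pics/s2.png

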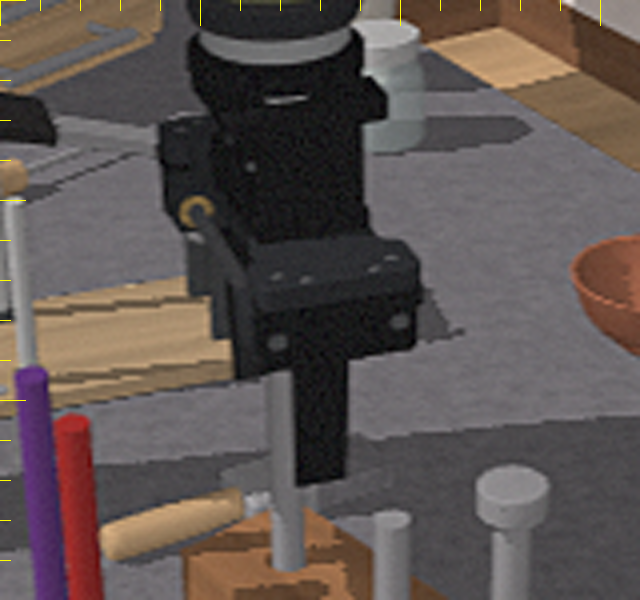

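View pics/t2.png

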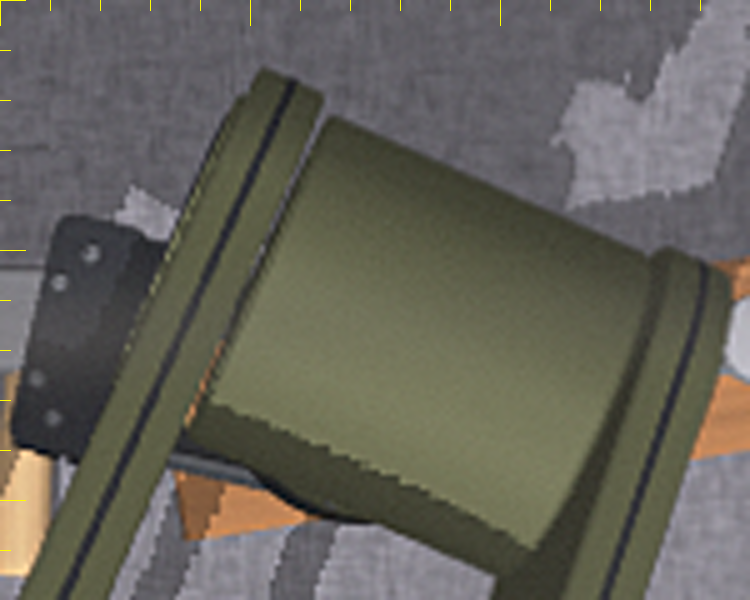

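The post stands between the fingers with the near finger on its -y side (pixel 320,430 in the crop). Close.

```bash
python3 -m inch '[[0.5,[0,0,0],0],[0.5,[0,0,0],0],[0.3,[0,0,0],0],[0.1,[0,0,0],0],[0,[0,0,0],0],[0,[0,0,0],0],[0,[0,0,0],0],[0,[0,0,0],0],[0,[0,0,0],0],[0,[0,0,0],0]]'; python3 d.py
```

```text
time_s: 4.92
tcp_pos: [0.4971, -0.1501, 0.1111]
eef_rot: [-90.0, 0.0, -11.7]
wrist_force: [-0.1, -1.1, -0.3]
finger_gap: 0.358
t 4.92 tcp [ 497.1 -150.1  111.1] rot [-9.000e+01  1.000e-02 -1.166e+01] F [-0.1 -1.1 -0.3] gap 0.358
```

```bash
python3 -m inch '[[0,[0,0,0],0],[0,[0,0,0],0],[0,[0,0,0],0],[0,[0,0,0],0],[0,[0,0,0],0],[0,[0,0,0],0],[0,[0,0,0],0],[0,[0,0,0],0]]'; python3 d.py
```

```text
time_s: 5.58
tcp_pos: [0.4971, -0.15, 0.1111]
eef_rot: [-90.0, 0.0, -11.7]
wrist_force: [0.1, 1.2, 0.6]
finger_gap: 0.161
t 5.58 tcp [ 497.1 -150.   111.1] rot [-89.99   0.   -11.66] F [0.1 1.2 0.6] gap 0.161
```

```bash
python3 -m inch '[[0,[0,-5,0],0],[0,[0,-10,0],0],[0,[0,-20,0],0],[0,[0,-20,0],0],[0,[0,-20,0],0],[0,[0,-10,0],0],[0,[0,0,0],0],[0,[0,0,0],0]]'; python3 d.py .64864 .11955 .196
python3 - <<'E'
from h import *
c=read_camera("side"); crop(c,240,150,160,150,4,"pics/s3.png")
E
```

```text
time_s: 6.25
tcp_pos: [0.4973, -0.1502, 0.1967]
eef_rot: [-90.0, -0.1, -11.7]
wrist_force: [1.0, -0.7, -1.4]
finger_gap: 0.164
t 6.25 tcp [ 497.3 -150.2  196.7] rot [-9.002e+01 -6.000e-02 -1.166e+01] F [ 1.  -0.7 -1.4] gap 0.164
tool-frame shift mm [ 93.7   0.7 294.8]
```

View pics/s3.png

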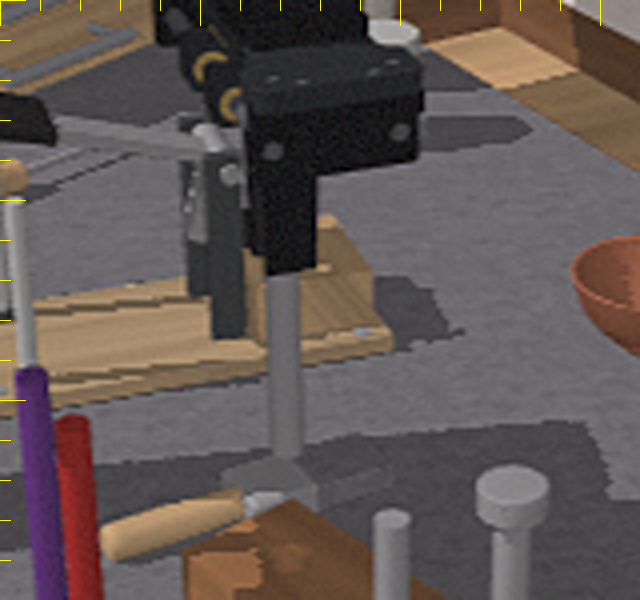

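Post lifted clean out, hanging upright, foot at about (311,264). Move above the bore.

```bash
python3 -m inch '[[0,[8,0,12],0],[0,[15,0,20],0],[0,[15,0,25],0],[0,[14,0,28],0],[0,[12,0,30],0],[0,[10,0,30],0],[0,[8,0,30],0],[0,[6,0,30],0],[0,[3,0,30],0],[0,[2,0,26],0],[0,[0.7,0,18],0],[0,[0,0,10],0]]'; python3 -m inch '[[0,[0,0,5],0],[0,[0,0,0],0],[0,[0,0,0],0],[0,[0,0,0],0]]';python3 d.py .64864 .11955 .196
python3 - <<'E'
from h import *
c=read_camera("side"); crop(c,260,130,110,120,5,"pics/s4.png")
p=.64864,.11955
o=observe()["tcp_pos"]
for z in (.098,.15): print(z,proj(c,[o[0],o[1],z]))
print("bore",proj(c,[p[0],p[1],.047]))
c=read_camera("top"); crop(c,150,110,130,120,5,"pics/t4.png")
E
```

```text
time_s: 7.3
tcp_pos: [0.6465, 0.1161, 0.1935]
eef_rot: [-90.0, 0.2, -11.5]
wrist_force: [-0.2, 0.7, -1.2]
finger_gap: 0.166
time_s: 7.63
tcp_pos: [0.648, 0.1178, 0.1959]
eef_rot: [-90.0, 0.0, -11.7]
wrist_force: [0.3, 0.2, -1.4]
finger_gap: 0.162
t 7.63 tcp [648.  117.8 195.9] rot [-9.004e+01  3.000e-02 -1.173e+01] F [ 0.3  0.2 -1.4] gap 0.162
tool-frame shift mm [ 0.2 -0.1  1.9]
0.098 [[313.63360883 193.5087643 ]]
0.15 [[313.04499733 172.81753445]]
bore [[314.02987956 212.68024254]]
```

View pics/s4.png

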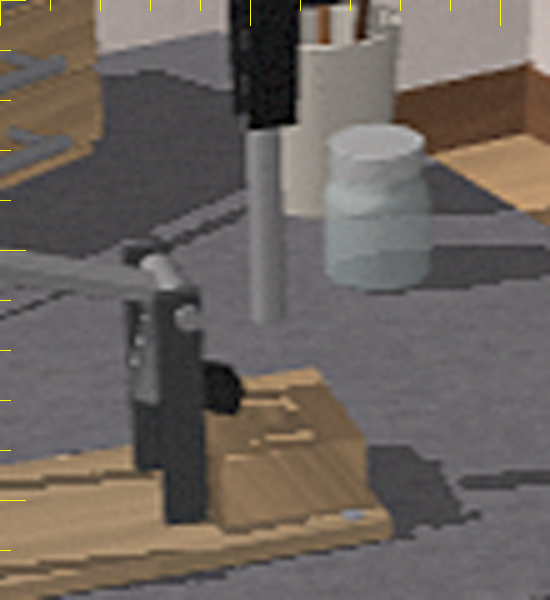

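View pics/t4.png

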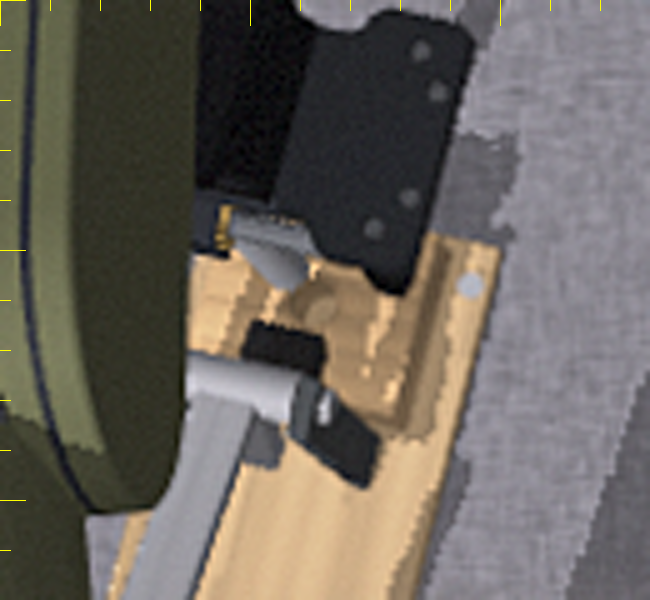

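The post hangs above the plinth; its foot in the side view (313.4,194) matches the prediction (313.6,193.5). Zoom in on the bore in the top view.

```bash
python3 - <<'E'
from h import *
c=read_camera("top")
o=observe()["tcp_pos"]
im=cv2.resize(c["img"][145:195,180:240,::-1],None,fx=12,fy=12,interpolation=cv2.INTER_CUBIC)
def circ(x,y,z,r,col):
    a=np.linspace(0,2*np.pi,60);P=np.c_[x+r*np.cos(a),y+r*np.sin(a),z+0*a]
    q=((proj(c,P)-[180,145]+.5)*12).astype(int);cv2.polylines(im,[q],True,col,1)
circ(.64864,.11955,.047,.00925,(255,0,0)); circ(o[0],o[1],.097,.008,(0,255,0))
cv2.imwrite("pics/t5.png",im)
E
```

```text
(no output)
```

View pics/t5.png

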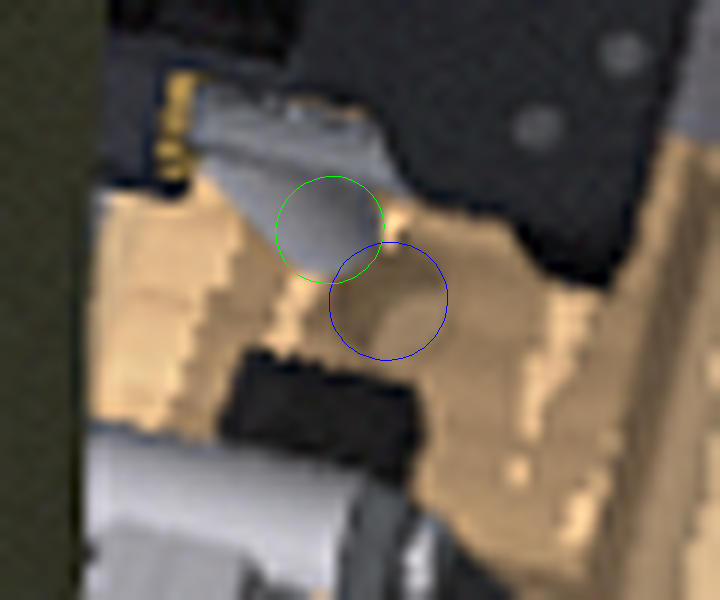

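Model bore (blue) and foot (green) both coincide with the image. Shift +1.9 mm in z and descend to just above the mouth, then enter slowly.

```bash
python3 -m inch '[[0,[0.2,0,1.9],0],[0,[0,10,0],0],[0,[0,15,0],0],[0,[0,10,0],0],[0,[0,5,0],0],[0,[0,3,0],0],[0,[0,0,0],0],[0,[0,0,0],0]]';python3 d.py .64864 .11955 .111
python3 - <<'E'
from h import *
c=read_camera("top")
o=observe()["tcp_pos"]
im=cv2.resize(c["img"][145:195,180:240,::-1],None,fx=12,fy=12,interpolation=cv2.INTER_CUBIC)
def circ(x,y,z,r,col):
    a=np.linspace(0,2*np.pi,60);P=np.c_[x+r*np.cos(a),y+r*np.sin(a),z+0*a]
    q=((proj(c,P)-[180,145]+.5)*12).astype(int);cv2.polylines(im,[q],True,col,1)
circ(.64864,.11955,.047,.00925,(255,0,0)); circ(o[0],o[1],o[2]-.099,.008,(0,255,0))
cv2.imwrite("pics/t6.png",im)
c=read_camera("side"); crop(c,285,170,60,60,10,"pics/s6.png")
E
```

```text
time_s: 8.45
tcp_pos: [0.6489, 0.1208, 0.153]
eef_rot: [-90.0, 0.0, -11.7]
wrist_force: [0.7, -0.3, -2.1]
finger_gap: 0.161
t 8.45 tcp [648.9 120.8 153. ] rot [-9.000e+01  1.000e-02 -1.165e+01] F [ 0.7 -0.3 -2.1] gap 0.161
tool-frame shift mm [ 0.  42.  -1.3]
```

View pics/t6.png

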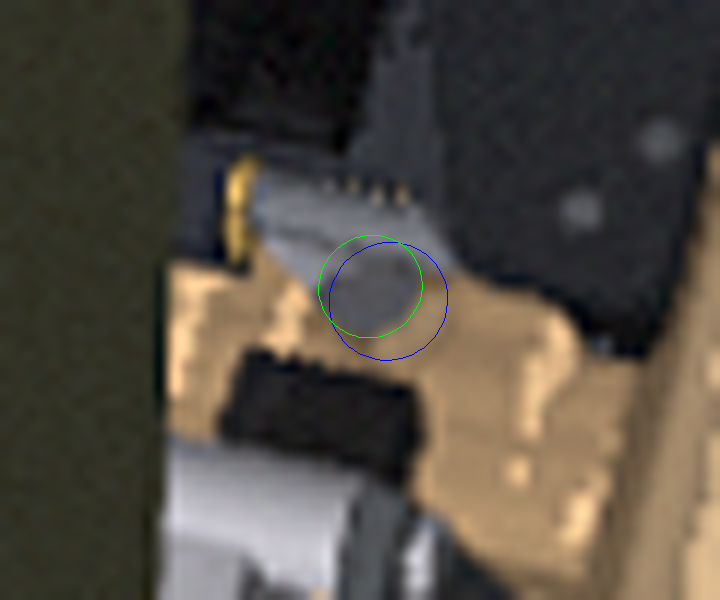

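View pics/s6.png

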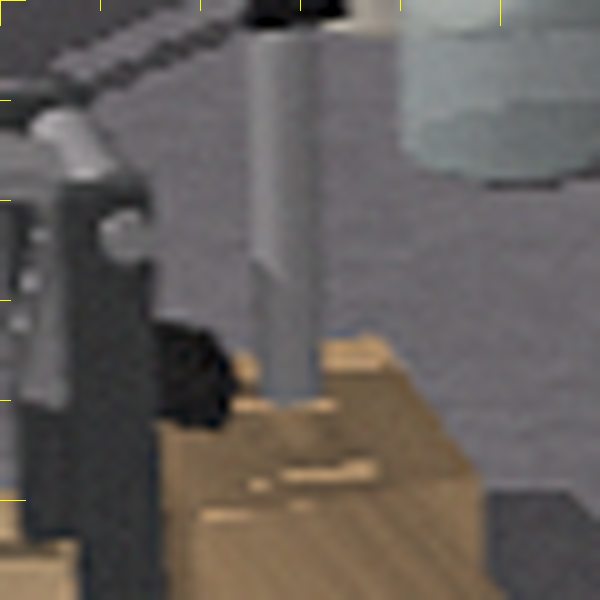

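```bash
for i in 1 2 3; do python3 -m inch '[[0,[0,0,0],0]]' >/dev/null; python3 d.py .64864 .11955 .111; done
```

```text
t 8.63 tcp [649.4 120.8 154.1] rot [-8.997e+01 -8.000e-02 -1.166e+01] F [-0.6  0.5 -1.2] gap 0.164
tool-frame shift mm [-0.5 43.1 -1.4]
t 8.72 tcp [649.3 120.8 153.9] rot [-8.998e+01 -7.000e-02 -1.166e+01] F [-0.1  0.3 -1.5] gap 0.163
tool-frame shift mm [-0.4 42.9 -1.4]
t 8.8 tcp [649.1 120.8 153.7] rot [-8.998e+01 -5.000e-02 -1.166e+01] F [-0.6 -0.6 -1.4] gap 0.162
tool-frame shift mm [-0.3 42.7 -1.3]
```

```bash
python3 -m inch '[[0,[-0.5,0,-1.3],0],[0,[0,3,0],0],[0,[0,3,0],0],[0,[0,3,0],0],[0,[0,3,0],0],[0,[0,0,0],0],[0,[0,0,0],0]]';python3 d.py .64864 .11955 .111
python3 - <<'E'
from h import *
c=read_camera("side"); crop(c,285,170,60,60,10,"pics/s7.png")
E
```

```text
time_s: 9.38
tcp_pos: [0.6478, 0.1195, 0.1405]
eef_rot: [-90.0, 0.1, -11.7]
wrist_force: [-0.6, 0.5, -1.5]
finger_gap: 0.162
t 9.38 tcp [647.8 119.5 140.5] rot [-9.002e+01  5.000e-02 -1.166e+01] F [-0.6  0.5 -1.5] gap 0.162
tool-frame shift mm [ 0.8 29.5  0.2]
```

View pics/s7.png

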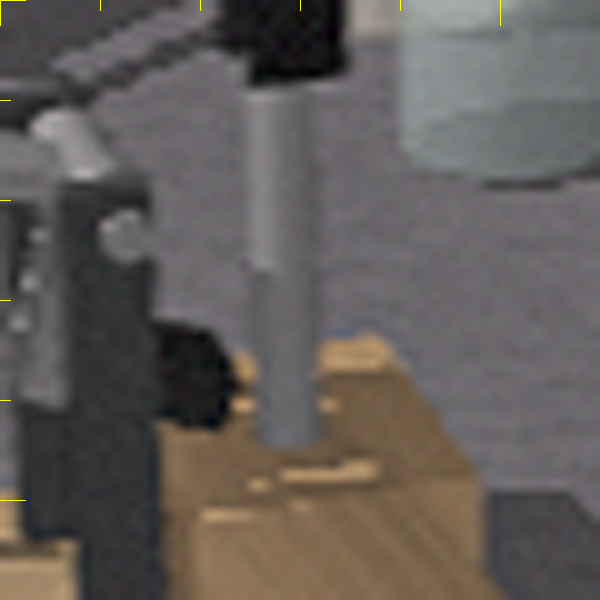

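No contact force, and the foot is at the bore mouth (crop 287,445). Continue down.

```bash
python3 -m inch '[[0,[0.4,3,0.1],0],[0,[0,3,0],0],[0,[0,3,0],0],[0,[0,3,0],0],[0,[0,0,0],0],[0,[0,0,0],0]]';python3 d.py .64864 .11955 .111
```

```text
time_s: 9.93
tcp_pos: [0.6482, 0.1196, 0.1286]
eef_rot: [-90.0, 0.0, -11.7]
wrist_force: [-1.2, 0.3, -2.2]
finger_gap: 0.164
t 9.93 tcp [648.2 119.6 128.6] rot [-9.001e+01  5.000e-02 -1.166e+01] F [-1.2  0.3 -2.2] gap 0.164
tool-frame shift mm [ 0.4 17.6  0. ]
```

```bash
python3 -m inch '[[0,[0,3,0],0],[0,[0,3,0],0],[0,[0,3,0],0],[0,[0,3,0],0],[0,[0,2,0],0],[0,[0,0,0],0],[0,[0,0,0],0]]';python3 d.py .64864 .11955 .111
python3 - <<'E'
from h import *
c=read_camera("side"); crop(c,260,140,100,100,6,"pics/s8.png")
E
```

```text
time_s: 10.52
tcp_pos: [0.6484, 0.1196, 0.1149]
eef_rot: [-90.0, 0.0, -11.7]
wrist_force: [0.3, 0.2, -1.5]
finger_gap: 0.161
t 10.52 tcp [648.4 119.6 114.9] rot [-9.001e+01  3.000e-02 -1.166e+01] F [ 0.3  0.2 -1.5] gap 0.161
tool-frame shift mm [0.3 3.9 0. ]
```

View pics/s8.png

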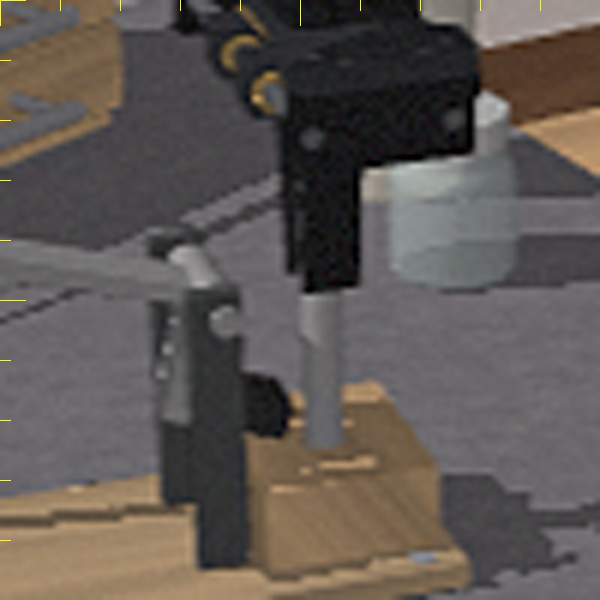

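Well inside the bore. The last millimetres go slowly, watching the force.

```bash
python3 -m inch '[[0,[0,1.5,0],0],[0,[0,1.5,0],0],[0,[0,0,0],0]]';python3 d.py; python3 -m inch '[[0,[0,1,0],0],[0,[0,0,0],0],[0,[0,0,0],0]]';python3 d.py
```

```text
time_s: 10.82
tcp_pos: [0.6484, 0.1196, 0.1118]
eef_rot: [-90.0, 0.0, -11.7]
wrist_force: [-0.2, 0.7, -1.0]
finger_gap: 0.161
t 10.82 tcp [648.4 119.6 111.8] rot [-9.001e+01  2.000e-02 -1.166e+01] F [-0.2  0.7 -1. ] gap 0.161
time_s: 11.07
tcp_pos: [0.6485, 0.1196, 0.1112]
eef_rot: [-90.0, -0.0, -11.7]
wrist_force: [0.0, -0.1, -1.6]
finger_gap: 0.162
t 11.07 tcp [648.5 119.6 111.2] rot [-90.    -0.   -11.66] F [ 0.  -0.1 -1.6] gap 0.162
```

```bash
python3 -m inch '[[0.4,[0,0.5,0],0],[0.6,[0,0,0],0],[0.8,[0,0,0],0],[0.8,[0,0,0],0],[0.8,[0,0,0],0],[0.8,[0,0,0],0],[0.8,[0,0,0],0],[0.8,[0,0,0],0],[0.8,[0,0,0],0],[0.8,[0,0,0],0]]';python3 d.py
python3 - <<'E'
from h import *
c=read_camera("side"); crop(c,260,140,100,100,6,"pics/s9.png")
E
```

```text
time_s: 11.9
tcp_pos: [0.6485, 0.1196, 0.1107]
eef_rot: [-90.0, -0.0, -11.7]
wrist_force: [0.1, -0.4, 0.2]
finger_gap: 0.779
t 11.9 tcp [648.5 119.6 110.7] rot [-90.    -0.   -11.66] F [ 0.1 -0.4  0.2] gap 0.779
```

View pics/s9.png

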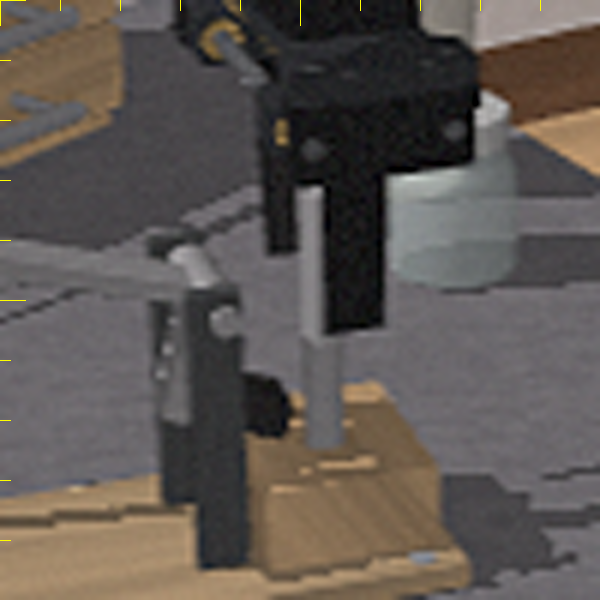

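Post stands upright, released. Retreat upward and look.

```bash
python3 -m inch '[[0.8,[0,-10,0],0],[0.8,[0,-20,0],0],[0.8,[0,-25,0],0],[0.8,[0,-25,0],0],[0.8,[0,-20,0],0],[0.8,[0,-10,0],0],[0.8,[0,0,0],0]]'
python3 -m inch '[[0.5,[-10,0,0],0],[0.3,[-20,0,0],0],[0.1,[-25,0,0],0],[0,[-25,0,0],0],[0,[-25,0,0],0],[0,[-25,0,0],0],[0,[-20,0,0],0],[0,[-10,0,0],0],[0,[-10,0,0],0],[0,[0,0,0],0],[0,[0,0,0],0],[0,[0,0,0],0]]';python3 d.py .4812 .1541 .19
python3 - <<'E'
from h import *
c=read_camera("side"); crop(c,220,130,140,115,5,"pics/s10.png")
print([proj(c,[.64864,.11955,z]).round(1) for z in (.152,.047)])
c=read_camera("top"); cv2.imwrite("pics/t10.png",c["img"][:,:,::-1])
E
```

```text
time_s: 12.53
tcp_pos: [0.6503, 0.1198, 0.2251]
eef_rot: [-89.9, -0.4, -11.7]
wrist_force: [0.1, -0.5, 0.2]
finger_gap: 0.799
time_s: 13.53
tcp_pos: [0.4826, 0.1538, 0.2205]
eef_rot: [-90.0, -0.0, -11.7]
wrist_force: [0.3, -0.1, -0.0]
finger_gap: 0.026
t 13.53 tcp [482.6 153.8 220.5] rot [-90.01  -0.   -11.68] F [ 0.3 -0.1 -0. ] gap 0.026
tool-frame shift mm [-1.4 30.5  0. ]
[array([[312.9, 171.7]]), array([[314. , 212.7]])]
```

View pics/s10.png

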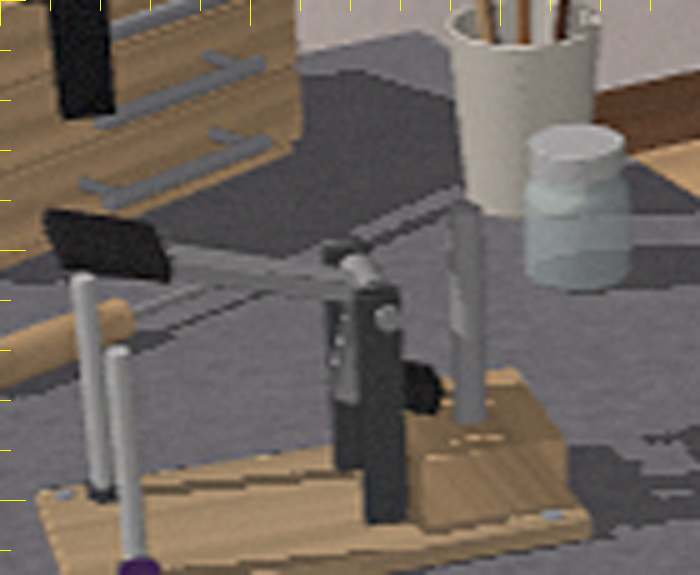

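View pics/t10.png

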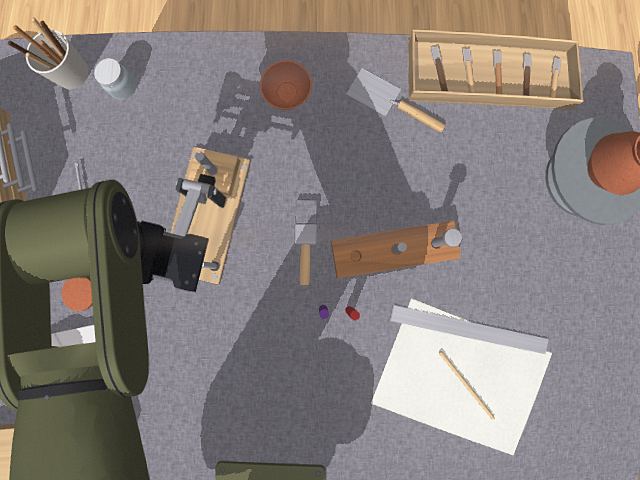

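Post stands home: its top is at (313.2,170.6) against (312.9,171.7) predicted, and it is vertical. The other two posts are undisturbed in the holder. Now descend onto the pad with the fingers shut.

```bash
python3 -m inch '[[0,[-1.4,10,0],0],[0,[0,15,0],0],[0,[0,15,0],0],[0,[0,5,0],0],[0,[0,5,0],0],[0,[0,5,0],0],[0,[0,5,0],0],[0,[0,0,0],0]]';python3 d.py .4812 .1541 .126
python3 - <<'E'
from h import *
c=read_camera("side"); crop(c,215,110,140,115,5,"pics/s11.png")
E
```

```text
time_s: 14.3
tcp_pos: [0.481, 0.1544, 0.1605]
eef_rot: [-90.0, -0.0, -11.7]
wrist_force: [-0.2, -0.4, 2.6]
finger_gap: 0.005
t 14.3 tcp [481.  154.4 160.5] rot [-8.997e+01 -3.000e-02 -1.166e+01] F [-0.2 -0.4  2.6] gap 0.005
tool-frame shift mm [ 0.2 34.5 -0.2]
```

View pics/s11.png

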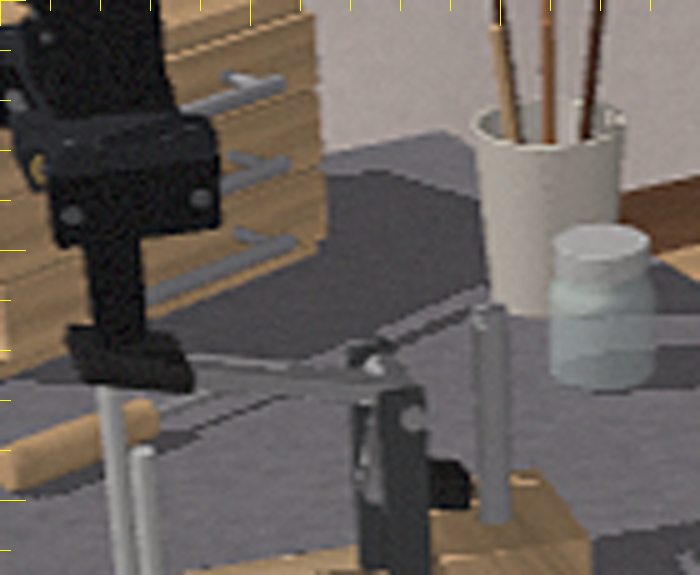

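Fingers rest on the pad (crop 120,340), 2.6 N. Press on.

```bash
python3 -m inch '[[0,[0,4,0],0],[0,[0,4,0],0],[0,[0,4,0],0],[0,[0,4,0],0],[0,[0,0,0],0]]';python3 d.py .4812 .1541 .126;  python3 -m inch '[[0,[0,4,0],0],[0,[0,4,0],0],[0,[0,4,0],0],[0,[0,3,0],0],[0,[0,2,0],0],[0,[0,0,0],0],[0,[0,0,0],0]]';python3 d.py .4812 .1541 .126
python3 - <<'E'
from h import *
c=read_camera("side"); crop(c,215,110,140,115,5,"pics/s12.png")
E
```

```text
time_s: 14.77
tcp_pos: [0.4803, 0.1544, 0.1437]
eef_rot: [-90.0, 0.0, -11.7]
wrist_force: [-0.5, 1.0, 2.4]
finger_gap: 0.003
t 14.77 tcp [480.3 154.4 143.7] rot [-8.999e+01  5.000e-02 -1.166e+01] F [-0.5  1.   2.4] gap 0.003
tool-frame shift mm [ 1.  17.7 -0.1]
time_s: 15.35
tcp_pos: [0.4799, 0.1544, 0.1272]
eef_rot: [-90.0, 0.1, -11.7]
wrist_force: [-4.1, 0.6, 5.0]
finger_gap: -0.0
t 15.35 tcp [479.9 154.4 127.2] rot [-90.01   0.11 -11.66] F [-4.1  0.6  5. ] gap -0.0
tool-frame shift mm [ 1.3  1.2 -0. ]
```

View pics/s12.png

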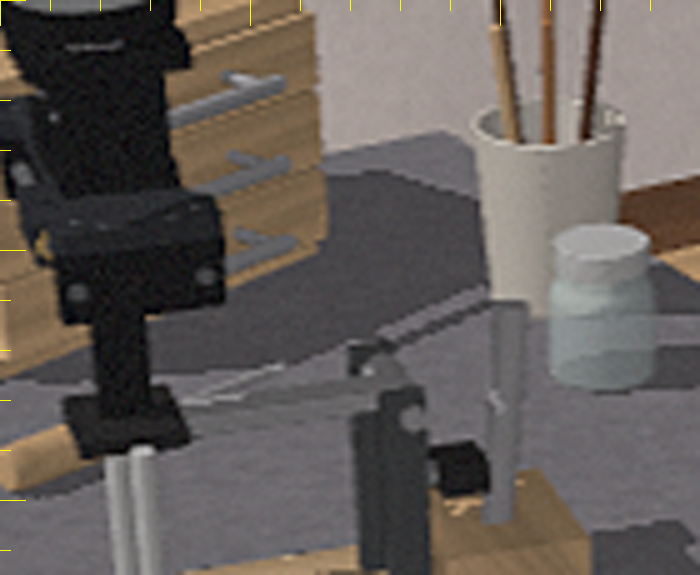

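Pad is level with the gauge tops, the jaw bears on the post, and the post leans only as far as the bore's play allows. Go one millimetre further and hold.

```bash
python3 -m inch '[[0,[0,1,0],0],[0,[0,0,0],0],[0,[0,0,0],0],[0,[0,0,0],0],[0,[0,0,0],0],[0,[0,0,0],0],[0,[0,0,0],0],[0,[0,0,0],0],[0,[0,0,0],0],[0,[0,0,0],0]]';python3 d.py .4812 .1541 .126
python3 - <<'E'
from h import *
c=read_camera("side"); crop(c,225,165,110,90,7,"pics/s13.png")
p=np.array([.5948,.1307]);a=np.radians(-11.66);R=np.array([[np.cos(a),-np.sin(a)],[np.sin(a),np.cos(a)]])
for q in ((-.141,-.026),(-.091,-.026),(-.141,.026),(-.116,-.042)):
    print(q,[proj(c,[*(p+R@q),z]).round(1).tolist() for z in (.119,.126,.133)])
E
```

```text
time_s: 16.23
tcp_pos: [0.4801, 0.1543, 0.1265]
eef_rot: [-90.0, 0.1, -11.7]
wrist_force: [-4.3, 1.2, 6.2]
finger_gap: 0.004
t 16.23 tcp [480.1 154.3 126.5] rot [-9.001e+01  8.000e-02 -1.166e+01] F [-4.3  1.2  6.2] gap 0.004
tool-frame shift mm [ 1.1  0.5 -0. ]
(-0.141, -0.026) [[[231.3, 202.1]], [[231.0, 199.2]], [[230.7, 196.3]]]
(-0.091, -0.026) [[[253.7, 198.7]], [[253.5, 195.8]], [[253.2, 192.9]]]
(-0.141, 0.026) [[[227.5, 192.7]], [[227.1, 189.9]], [[226.8, 187.1]]]
(-0.116, -0.042) [[[244.0, 203.3]], [[243.7, 200.4]], [[243.4, 197.5]]]
```

View pics/s13.png

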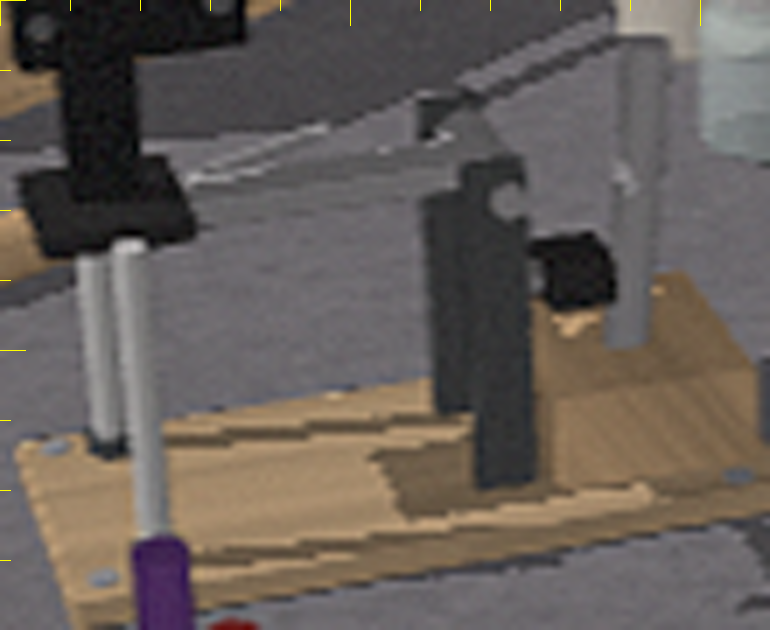

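The pad's far corner is at (227.6,190.7) against (227.1,189.9) predicted for level. The jaw (crop 610,270) touches the post and the push is a steady 6 N. Hand in.

```bash
python3 -c "
from rig import hand_in
print(hand_in())"; python3 d.py
```

```text
the job is handed in; nothing more can be done
None
the job is handed in; nothing more can be done
```

The tall plain post is seated in the bore and released, and the lever is held level with its jaw on the post. I handed the job in at about 16.3 s. No verdict is reported, so what follows rests on my own checks.

- **Post:** after release it stood upright. Its top was within about 1 px of the predicted seated position in the side view. I felt no floor contact before opening the fingers, so it may have dropped up to about 1 mm when released.
- **Other posts:** in the last picture that showed the holder, before the press, the short and headed posts were where they started.
- **Lever:** I pressed the pad with shut fingers to a TCP height of 126.5 mm, against 126 mm for level. A pad corner lay within about 1 px of the level prediction, and the fingers pushed down with a steady 6 N or so.
- **Jaw:** the side view shows it touching the post, which leans roughly 3.6 degrees, about as far as the bore's play allows and under the limit of about 7 degrees. I could not measure the jaw's force or the lever angle directly. I inferred them from the picture and the wrist force.

No checks failed or disagreed. On the first approach some rows of the move fell short, and I corrected that before grasping.

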